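Punch two dowel marks on a stone base

ROBOT

A 6-joint arm with a two-finger parallel gripper is mounted at the origin on the work surface. World frame = base frame: x ahead of the robot, y to its left, z up, the work surface at z = 0. Lengths are in m, angles in degrees, forces in N, time in s.
With the tool pointing down it reaches from about 0.4 to 0.825 m from the base axis. Payload 7 kg.
Tool frame: the origin (TCP) lies midway between the tips of the shut fingers; the grasp point (between the pads) lies ctrl.grasp_offset behind it (ctrl.grasp_offset is the distance from the TCP to the grasp point, in m); z points along the fingers, y is the line along which they close (so a half turn about z gives the same grasp; the last joint's range is limited). The gripper opens to 88 mm and grips with 3 to 60 N. Pads are 19 mm wide; open, the fingers measure 130 mm over their backs; the gripper's body (78 mm by 193 mm) begins 47 mm behind the grasp point.
Start: joints at [86.522, 20.546, 0.682, 0, -70.136, -16.507], TCP at [0.231, 0.634, 0.203] pointing down, gripper open.
Joint ranges: [-176.03, 176.03], [-82.01, 121.73], [-58.28, 71.71], [-173.87, 95.51], [-174.79, -0.11], [-173.66, 173.66]. Speed limits (degrees/s): [136.94, 136.94, 172.46, 180, 180, 180].

INTERFACE

Orientations are given as [roll, pitch, yaw] about the fixed x, y, z axes, in that order (R = Rz(yaw) Ry(pitch) Rx(roll)).
In Python, from plant import ctrl gives the robot as it stands. The module is installed in compiled form; this text tells all that it offers.
- The arm moves only by the tool send_rows, never from a script. Its argument "increments" is a list that holds one entry, the list of rows, each a list of 4 numbers: the shift along the world's x, y, z normalised to -1 to 1, where 1 is 0.2 m, then the turn about the world's z normalised to -1 to 1, where 1 is 1.5 rad. In form: [[[x, y, z, roll], ...]]. A call has 1 to 12 rows; each row is the pose to reach, as a shift and turn from the pose commanded when the call began; what a row does not reach only later rows make up. A row lasts 1/8 s, in which the tool goes at most 62.5 mm and 10.7 degrees, less where a joint would pass 70% of its speed; a pose out of reach is approached as far as the arm can. A call with a number of a shift or a turn outside -1 to 1 is refused whole. A call with a gripper value outside its range is refused whole. "jaw" is the opening, from 0 (shut) to 1 (fully open), set as the call begins (left out, the last holds). The fingers move at their own pace and stop on an object; the grip force is fixed at half the most. Time passes only in rows, so rows that repeat a pose let the fingers close. It gives the time, the measured TCP pose, the force, the opening and the grip force at its end, in the units of the state.
- ctrl.get_obs(): the state, without advancing time (a new reading comes with each control period).
- ctrl.snapshot(name): name is "scene" or "top" or "wrist"; returns the picture (384x512x3 uint8, red, green, blue); there is no depth.
- ctrl.calibration(name): a dict with "mtx" (3x3 intrinsics, pixels), "eye" and "attitude" of the camera in the world. Camera axes: x right, y up, looking along -z (the intrinsics and any distortion apply to the point x, -y, -z); pixel columns grow to the right and rows downward; lengths in m; the calibration is good to about 2 mm. A picture is of the moment at which its call begins: read the wrist's pose just before it. calibration takes no time and is no camera call; for the wrist camera it gives the pose at the moment of the call.
- ctrl.close_job(): hands the job in; it is judged then, once.
Trained networks look in the newest picture that a camera, given by its name, has taken for a name from the list of things; names that differ only in an ending like _2 or _b are one class to them, and where a whole thing is asked for, a point or a joint stands for the part that bears it (a point fixed in the world has none). Each returns a list of dicts, best first, with "conf" (0 to 1); they miss things now and then, are a little off and sometimes report something else, mostly with a low value. They report only what shows in the picture. A call takes as long as a camera call.
- ctrl.trace(thing, camera): "mask" (384x512 bool, what is visible of it) and "bbox" ([left, top, right, bottom] in pixels, round what is visible of it).
- ctrl.spot_point(thing, camera): "pixel" ([row, column] in pixels: a listed point, or the origin of a listed thing).
The state is a dict: "clock": time; "joint_pos": joint angles; "qvel": joint speeds; "tau": joint torques, N m; "tool_pos": TCP position; "orientation": TCP orientation; "force": force on the tool from outside, world axes, zero at the start; "moment": the same for the moment, N m; "opening": finger opening in m; "gripper_force": force on a finger pad.
Only numpy, scipy, OpenCV 4.12 (cv2) and the standard library are available. Lean on these libraries where they do the work, as an engineer would, in place of code of your own. Each camera call takes 0.05 s, during which the arm holds its last target. There are 200 camera calls.

TASK

The round stone base on the cross-slide table needs two drill starts. Slide the table by its black handle until the ring drawn on the stone is centred under the pointed punch, let go and press the punch cap all the way down; then slide the square mark under the punch and press it down there in the same way, and leave the table standing there with the punch risen. Do not punch anywhere else on the stone (the diagonal cross is not to be punched), and do not disturb the tools and other things lying around.

Things in the scene. Friction and masses are not known exactly. Their poses are not given: they have to be found in the camera images.
- slide_base: Grey cast foot of the cross-slide table, 240 x 170 mm, fixed to the bench. Origin: centre of its underside, on the bench. Its x axis is the direction of the long slide, its y axis that of the cross slide; yaw within 0.25 rad of the world's.
- long_slide (a joint): Lower slide, moves along slide_base x. Value in m: displacement of the carriage from the middle, limits -0.06 to 0.06. Stays where it is left (about 2 N friction).
- cross_slide (a joint): Upper slide (aluminium carriage 170 x 170 mm on the lower slide, carrying stone and handle), moves along slide_base y. Value in m, limits -0.06 to 0.06. Stays where it is left (about 2 N friction). Both joints at 0: the stone's centre is over the slide_base origin.
- handle_top (a point): Centre of the top of the carriage's upright black cylindrical handle: 30 mm diameter, 65 mm tall, top at z = 0.140, fixed to a tongue (top at z = 0.075 here, steel collar 38 mm across up to 0.081) on the robot's side of the carriage, 145 mm from the stone's centre along -x of slide_base. Gripped and moved horizontally it takes the stone along; it does not turn.
- ring_mark (a point): Centre of the black ring (24 mm outside, 18 mm inside) drawn on the stone. The stone is a pale marble disc, 150 mm diameter, 25 mm thick, clamped on the carriage at any angle; its top is at z = 0.100. All marks lie about 40 mm from its centre, about 65 mm apart. The marks ride with the carriage.
- square_mark (a point): Centre of the black square outline (25 mm side) drawn on the stone's top.
- cross_mark (a point): Centre of the black diagonal cross (28 mm strokes) drawn on the stone's top: not to be punched.
- punch_tip (a point): Point of the steel spring punch, a vertical rod hanging from the arm of a fixed grey stand, z = 0.111 when up, 11 mm above the stone. The stand's column rises 172 mm behind the punch (+x of slide_base), its arm (20 mm wide, underside z = 0.168, top 0.192) runs from there to the punch and ends in a sleeve of 30 mm diameter (z 0.162 to 0.198) round the rod; the column's top is at z = 0.210.
- punch_cap (a point): Centre of the top of the punch's round dark steel cap, 36 mm diameter, z = 0.232 when up, straight above the tip. Pressed down from above it lowers the punch.
- punch (a joint): Downward travel of the punch in m: 0 up, 0.010 fully down; a spring (about 3 N at the start, 7 N fully down) lifts it again when released.
- mallet: Hammer lying on the bench to the right of the cross-slide table, 240 mm long, origin under its middle. Leave alone.
- brush: Brush lying on the bench between robot and cross-slide table, 170 mm long, about 25 mm high, lying about crosswise. Leave alone.
- offcut: Marble offcut 90 x 70 x 45 mm on the left of the table, origin at the centre of its underside. Leave alone.
- clay_block: Fired clay block 100 x 70 x 60 mm on the right, towards the far side, origin at the centre of its underside. Leave alone.
- jar: Closed jar, 70 mm diameter, 100 mm tall, on the left, towards the far side, origin at the centre of its underside. Leave alone.
- mug: White mug, 80 mm diameter, 90 mm tall, on the left, near side, origin at the centre of its underside. Leave alone.

How it is judged (in metres and radians):
On the way, in this order (a step that is already met when the one before it is completed fails the run):
1. the punch is pressed down on the ring mark (horizontal distance between punch_tip and ring_mark below 0.006 m and value of joint punch above 0.006 m), for 0.05 s.
2. the punch is pressed down on the square mark (horizontal distance between punch_tip and square_mark below 0.006 m and value of joint punch above 0.006 m), for 0.05 s.
At the end, for the whole second after the job is handed in: The punch was pressed over 6 mm down with its tip within 6 mm (horizontally) of the ring's centre, then likewise at the square; at the end the square's centre is still within 6 mm of the tip, the slides are at rest and the punch is up (under 2 mm down) (horizontal distance between punch_tip and square_mark below 0.006 m and value of joint punch below 0.002 m and velocity of joint long_slide between -0.01 and 0.01 m/s and velocity of joint cross_slide between -0.01 and 0.01 m/s); the robot touches nothing.
It fails at once if the punch is more than 6 mm down with its tip more than 8 mm away from both the ring's and the square's centre (value of joint punch above 0.006 m and horizontal distance between punch_tip and ring_mark above 0.008 m and horizontal distance between punch_tip and square_mark above 0.008 m).
It fails at once if a bystander (mallet, brush, offcut, clay block, jar, mug) is moved by more than 25 mm (distance of any of mallet, brush, offcut, clay_block, jar, mug from where it was at the start of the episode above 0.025 m).
It also fails if it takes over 61 s, if anything falls off the work surface, if the arm or the gripper's body presses on something with over 40 N, if the wrist force passes 120 N, or if a joint passes its speed limit or range.

## Working session

There is one attempt and no reset: what is moved stays moved. The work goes in short steps, Python scripts to look and compute and a tool call to move; the robot and the scene stay as the last step left them, time stands still between calls to the robot, and variables do not carry over. Pictures are saved under pics/ and viewed, at most 10 in all, crops included, and the job is handed in when it is done.

Besides the shell and the picture viewer there is one more tool, called after "Emit:" by a JSON object that holds its "method" and its "body". send_rows: Moves the arm, as the interface text tells. Its arguments: {"type":"object","properties":{"increments":{"type":"array"},"jaw":{"type":"number"}},"required":["increments"]}

```bash
mkdir -p pics; cat > h.py <<'E'
import numpy as np, cv2
from plant import ctrl
def ray(cal,px):
    K=np.array(cal["mtx"]);A=np.array(cal["attitude"],float)
    if A.shape!=(3,3):
        from scipy.spatial.transform import Rotation as R
        A=R.from_euler("xyz",A,degrees=True).as_matrix()
    r,c=px
    d=np.linalg.solve(K,[c,r,1.0]); d=A@np.array([d[0],-d[1],-d[2]])
    return np.array(cal["eye"],float),d
def atz(cal,px,z):
    e,d=ray(cal,px); return e+d*(z-e[2])/d[2]
def tri(rs):
    M=np.zeros((3,3));b=np.zeros(3)
    for e,d in rs:
        d=d/np.linalg.norm(d);P=np.eye(3)-np.outer(d,d);M+=P;b+=P@e
    return np.linalg.solve(M,b)
E
python3 - <<'E'
from h import *
np.set_printoptions(precision=4,suppress=True)
o=ctrl.get_obs();print(o["clock"],o["tool_pos"],o["orientation"],o["opening"],ctrl.grasp_offset)
Z=dict(handle_top=.14,ring_mark=.1,square_mark=.1,cross_mark=.1,punch_tip=.111,punch_cap=.232,slide_base=0,mallet=0,brush=0,offcut=0,clay_block=0,jar=0,mug=0)
R={}
ims=[]
for c in("scene","top"):
    ims.append(ctrl.snapshot(c));cal=ctrl.calibration(c);print(c,cal)
    for n,z in Z.items():
        r=ctrl.spot_point(n,c)
        for q in r[:2]: print(c,n,round(q["conf"],2),np.round(q["pixel"],1),atz(cal,q["pixel"],z))
        if r: R.setdefault(n,[]).append(ray(cal,r[0]["pixel"]))
for n in R:
    if len(R[n])>1: print("tri",n,tri(R[n]))
for c,i in zip("st",ims): cv2.imwrite(f"pics/{c}0.png",i[...,::-1])
print(ctrl.get_obs()["clock"])
E
```

```text
0.0 [0.2305 0.6339 0.2018] [179.9098  -0.0071 -19.9902] 0.08792857713258365 0.0188
scene {'mtx': array([[447.094 ,   0.    , 259.1802],
       [  0.    , 447.094 , 199.3804],
       [  0.    ,   0.    ,   1.    ]]), 'eye': array([1.1066, 0.4231, 0.8586]), 'attitude': array([ 43.8892,  -0.4645, 127.2754])}
scene handle_top 0.69 [169.9 241.6] [ 0.5011 -0.083   0.14  ]
scene ring_mark 0.8 [214.7 205.7] [ 0.6351 -0.081   0.1   ]
scene square_mark 0.82 [237.1 199.9] [ 0.6916 -0.0471  0.1   ]
scene cross_mark 0.92 [225.3 231.1] [ 0.6242 -0.015   0.1   ]
scene punch_tip 0.55 [212. 203.] [ 0.6396 -0.084   0.111 ]
scene punch_tip 0.21 [235.6 331.4] [0.5215 0.1811 0.111 ]
scene punch_cap 0.87 [178.5 201.2] [ 0.6491 -0.0669  0.232 ]
scene slide_base 0.9 [241.3 205.6] [ 0.6381 -0.0891  0.    ]
scene mallet 0.79 [173.5 144.1] [ 0.5628 -0.3889  0.    ]
scene mallet 0.52 [240.9 207.4] [ 0.6345 -0.0865  0.    ]
scene brush 0.89 [176.  267.9] [ 0.3577 -0.1074  0.    ]
scene offcut 0.93 [265.1 286.2] [0.576  0.1073 0.    ]
scene offcut 0.26 [226.4 110.1] [ 0.7489 -0.3106  0.    ]
scene clay_block 0.81
[... 1166 characters left out ...]
 0.1165 0.    ]
top clay_block 0.67 [140.5 366.5] [ 0.755  -0.2952  0.    ]
top clay_block 0.33 [282.2 295.2] [ 0.3629 -0.1009  0.    ]
top jar 0.55 [157.2 205.1] [0.6943 0.1529 0.    ]
top mug 0.84 [254.4 205.9] [ 0.4293  0.1395 -0.    ]
tri handle_top [ 0.5119 -0.0717  0.1538]
tri ring_mark [ 0.6312 -0.0856  0.0935]
tri square_mark [ 0.6918 -0.0498  0.0987]
tri cross_mark [ 0.6296 -0.0132  0.1068]
tri punch_cap [ 0.6465 -0.0703  0.2283]
tri slide_base [ 0.6358 -0.0925 -0.0048]
tri mallet [ 0.5604 -0.3936 -0.0042]
tri brush [ 0.362  -0.1022  0.006 ]
tri offcut [0.5766 0.1126 0.0048]
tri clay_block [ 0.7522 -0.2919  0.0163]
tri jar [0.6883 0.1596 0.0071]
tri mug [ 0.4277  0.1424 -0.0151]
1.4
```

```bash
python3 - <<'E'
import cv2,numpy as np
s=cv2.imread("pics/s0.png")[120:340,100:360];t=cv2.imread("pics/t0.png")[110:310,190:420]
s=cv2.resize(s,(709,600),interpolation=3);t=cv2.resize(t,(690,600),interpolation=3)
cv2.imwrite("pics/s1.png",s);cv2.imwrite("pics/t1.png",t)
E
```

```text
(no output)
```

View pics/s1.png

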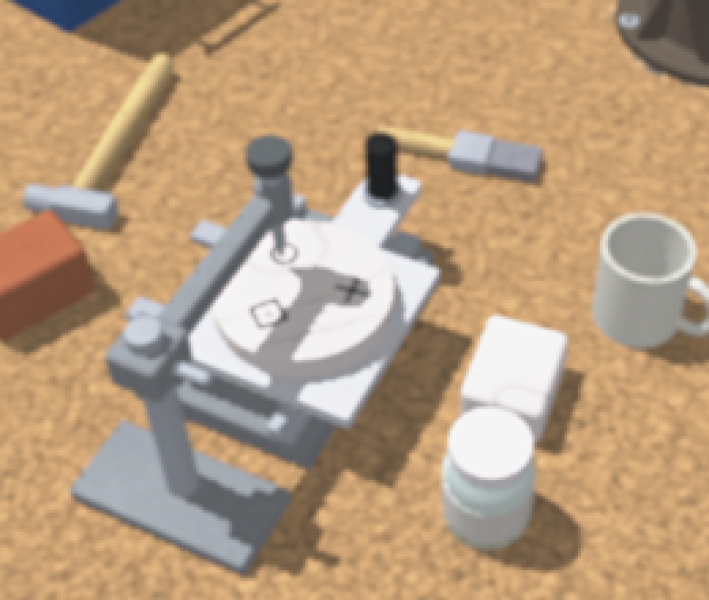

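View pics/t1.png

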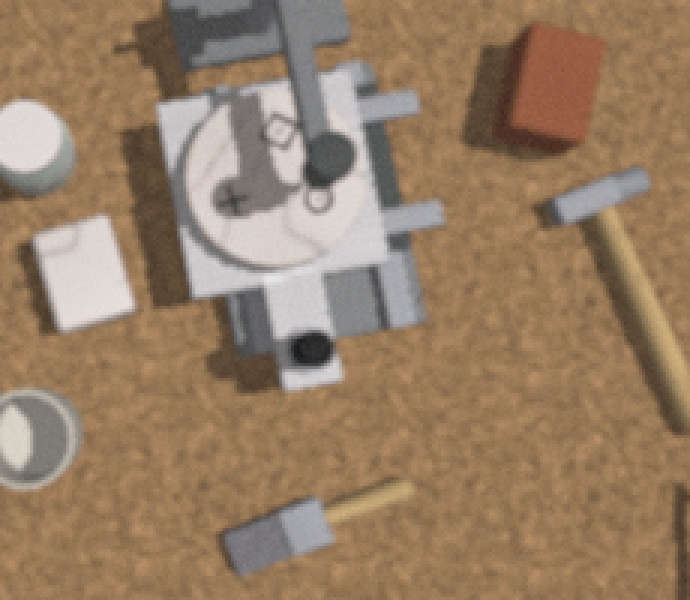

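Emit:
{"method": "send_rows", "body": {"increments": [[[0.1,-0.25,0.2,0],[0.2,-0.5,0.4,0],[0.3,-0.75,0.6,0],[0.4,-1,0.6,0],[0.4,-1,0.6,0]]]}}

```text
clock: 2.02
tool_pos: [0.3119, 0.4317, 0.3252]
orientation: [-179.8, 0.0, -20.1]
force: [-0.2, 0.5, 0.3]
opening: 0.0877
gripper_force: 0.0
```

Emit:
{"method": "send_rows", "body": {"increments": [[[0.1,-0.25,0,0.1],[0.2,-0.5,0,0.2],[0.3,-0.75,0,0.3],[0.4,-1,0,0.33],[0.4,-1,0,0.33]]]}}

```text
clock: 2.65
tool_pos: [0.3914, 0.232, 0.323]
orientation: [-180.0, -0.0, 8.2]
force: [-1.2, -0.1, 0.1]
opening: 0.0876
gripper_force: 0.0
```

Emit:
{"method": "send_rows", "body": {"increments": [[[0.1,-0.25,0,0],[0.2,-0.5,0,0],[0.3,-0.75,0,0],[0.4,-1,0,0],[0.4,-1,0,0]]]}}

```text
clock: 3.28
tool_pos: [0.4716, 0.0322, 0.3221]
orientation: [180.0, 0.1, 8.1]
force: [-0.4, 1.0, -0.8]
opening: 0.0876
gripper_force: 0.0
```

Emit:
{"method": "send_rows", "body": {"increments": [[[0,-0.25,0,0],[0,-0.5,0,0],[0,-0.55,0,0],[0,-0.55,0,0],[0,-0.55,0,0],[0,-0.55,0,0]]]}}

```text
clock: 4.03
tool_pos: [0.4709, -0.0746, 0.3226]
orientation: [-180.0, -0.0, 8.5]
force: [-0.6, 0.7, 0.4]
opening: 0.0874
gripper_force: 0.0
```

```bash
cat > look.py <<'E'
import sys
from h import *
np.set_printoptions(precision=4,suppress=True)
Z=dict(handle_top=.14,ring_mark=.1,square_mark=.1,cross_mark=.1,punch_tip=.111,punch_cap=.232)
tag=sys.argv[1]; cams=sys.argv[2].split(",")
o=ctrl.get_obs();print(o["clock"],o["tool_pos"],o["orientation"])
R={}
for c in cams:
    cal=ctrl.calibration(c) ;im=ctrl.snapshot(c)
    if c=="wrist":print(cal)
    cv2.imwrite(f"pics/{tag}_{c}.png",im[...,::-1])
    for n,z in Z.items():
        for q in ctrl.spot_point(n,c)[:1]:
            print(c,n,round(q["conf"],2),np.round(q["pixel"],1),atz(cal,q["pixel"],z))
E
python3 look.py a wrist
```

```text
4.025 [ 0.4709 -0.0746  0.3226] [-179.9942   -0.0032    8.4665]
{'mtx': array([[284.0446,   0.    , 252.4514],
       [  0.    , 284.0446, 191.5701],
       [  0.    ,   0.    ,   1.    ]]), 'eye': array([ 0.5439, -0.0639,  0.505 ]), 'attitude': array([-15.647 ,  -0.0015, -81.5423])}
wrist handle_top 0.98 [144.3 264. ] [ 0.5069 -0.0843  0.14  ]
wrist ring_mark 0.82 [ 42.4 279.2] [ 0.6346 -0.0853  0.1   ]
wrist cross_mark 0.94 [ 38.9 224.2] [ 0.6282 -0.0146  0.1   ]
```

View pics/a_wrist.png

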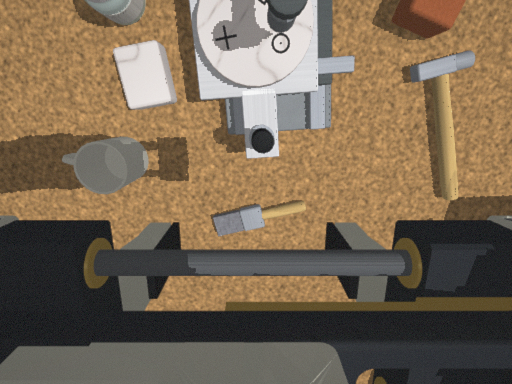

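Emit:
{"method": "send_rows", "body": {"increments": [[[0.2,0,0,0],[0.35,0,0,0],[0.35,0,0,0],[0.35,0,0,0]]]}}

```text
clock: 4.88
tool_pos: [0.5403, -0.0758, 0.3224]
orientation: [180.0, 0.0, 8.4]
force: [-0.1, 0.7, -0.6]
opening: 0.0879
gripper_force: 0.0
```

```bash
python3 look.py b wrist; python3 -c "
import cv2
i=cv2.imread('pics/b_wrist.png')[20:230,140:380];cv2.imwrite('pics/b_c.png',cv2.resize(i,None,fx=2.8,fy=2.8,interpolation=2))"
```

```text
4.875 [ 0.5403 -0.0758  0.3224] [179.9985   0.0453   8.3657]
{'mtx': array([[284.0446,   0.    , 252.4514],
       [  0.    , 284.0446, 191.5701],
       [  0.    ,   0.    ,   1.    ]]), 'eye': array([ 0.6136, -0.0652,  0.5046]), 'attitude': array([-15.6969,  -0.009 , -81.648 ])}
wrist handle_top 0.63 [196.6 254.4] [ 0.5056 -0.0837  0.14  ]
wrist ring_mark 0.85 [ 96.4 267.9] [ 0.6364 -0.083   0.1   ]
wrist square_mark 0.62 [ 47.9 252.2] [ 0.6923 -0.0533  0.1   ]
wrist cross_mark 0.8 [ 93.4 216.7] [ 0.6301 -0.0141  0.1   ]
wrist punch_cap 0.61 [ 78.8 272.8] [ 0.6444 -0.0791  0.232 ]
```

View pics/b_c.png

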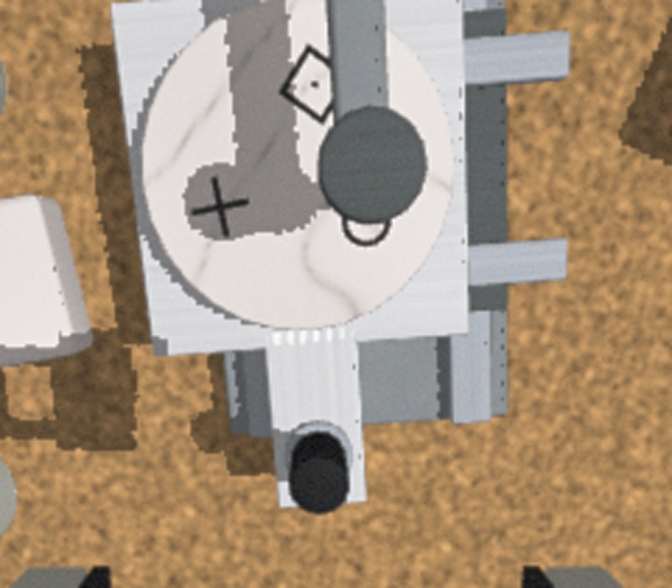

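```bash
python3 - <<'E'
from h import *
np.set_printoptions(precision=4,suppress=True)
a=dict(mtx=[[284.0446,0,252.4514],[0,284.0446,191.5701],[0,0,1]],eye=[.5439,-.0639,.505],attitude=[-15.647,-.0015,-81.5423])
b=dict(a,eye=[.6136,-.0652,.5046],attitude=[-15.6969,-.009,-81.648])
s=ctrl.calibration("scene")
print("hand",atz(a,(141,263),.14),atz(b,(193.9,254.3),.14),tri([ray(a,(141,263)),ray(b,(193.9,254.3))]))
print("ring",atz(a,(43,281),.1),atz(b,(98.9,270.7),.1),atz(s,(120+253/2.727,100+284/2.727),.1))
print("sq",atz(b,(49.8,252.5),.1),atz(s,(120+314/2.727,100+268/2.727),.1))
print("cross",atz(a,(37.5,225.5),.1),atz(b,(91.8,218.6),.1),atz(s,(120+290/2.727,100+352/2.727),.1))
print("cap",atz(b,(78.6,272.9),.232),atz(s,(120+152/2.727,100+269/2.727),.232))
print("tip",atz(s,(120+240/2.727,100+281/2.727),.111))
E
```

```text
hand [ 0.5108 -0.0824  0.14  ] [ 0.5094 -0.0831  0.14  ] [ 0.5114 -0.0824  0.1471]
ring [ 0.6342 -0.0878  0.1   ] [ 0.6338 -0.0873  0.1   ] [ 0.6329 -0.0878  0.1   ]
sq [ 0.6902 -0.0541  0.1   ] [ 0.6897 -0.0536  0.1   ]
cross [ 0.63   -0.0161  0.1   ] [ 0.6326 -0.0164  0.1   ] [ 0.6293 -0.0166  0.1   ]
cap [ 0.6446 -0.0792  0.232 ] [ 0.6462 -0.0766  0.232 ]
tip [ 0.6304 -0.0922  0.111 ]
```

```bash
cat >> h.py <<'E'
def proj(cal,p):
    K=np.array(cal["mtx"])
    from scipy.spatial.transform import Rotation as R
    A=R.from_euler("xyz",cal["attitude"],degrees=True).as_matrix()
    q=A.T@(np.array(p)-cal["eye"]);u=K@[q[0],-q[1],-q[2]];return u[1]/u[2],u[0]/u[2]
E
python3 - <<'E'
from h import *
s=ctrl.calibration("scene")
for p in [(.645,-.079,.111),(.645,-.079,.232),(.645,-.079,.162),(.634,-.0875,.1)]:
    r,c=proj(s,p);print(p,r,c,"crop10",(c-170)*10,(r-150)*10)
i=ctrl.snapshot("scene")[...,::-1];cv2.imwrite("pics/s2.png",i)
cv2.imwrite("pics/s2c.png",cv2.resize(i[165:225,180:240],None,fx=10,fy=10,interpolation=0))
for p in [(.645,-.079,.111),(.645,-.079,.232)]:
    r,c=proj(s,p);print((c-180)*10,(r-165)*10)
print([ (q["conf"],q["pixel"]) for q in ctrl.spot_point("punch_tip","scene")])
E
```

```text
(0.645, -0.079, 0.111) 214.42272618095566 203.0283033523833 crop10 330.2830335238329 644.2272618095567
(0.645, -0.079, 0.232) 174.92733031309098 198.16349828950717 crop10 281.63498289507174 249.27330313090977
(0.645, -0.079, 0.162) 198.64451187293434 201.08483791389 crop10 310.8483791389 486.44511872934345
(0.634, -0.0875, 0.1) 213.11616191971382 203.91061149182397 crop10 339.1061149182397 631.1616191971382
230.2830335238329 494.22726180955664
181.63498289507174 99.27330313090977
[(0.78, [212.9, 202.4]), (0.44, [236.2, 200.6])]
```

View pics/s2c.png

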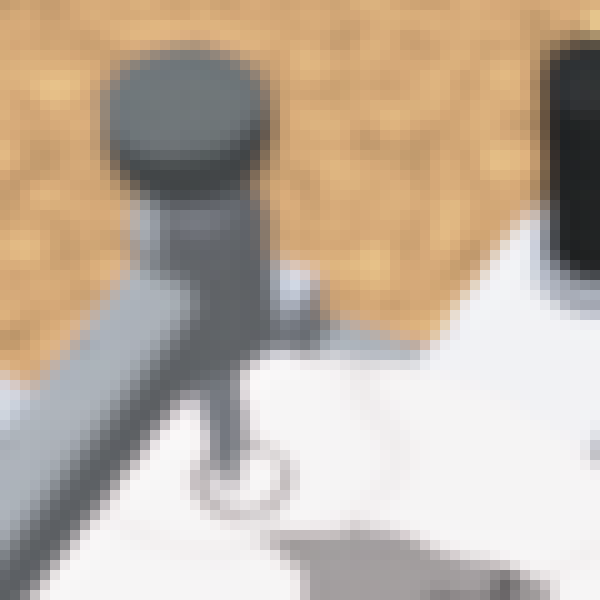

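Emit:
{"method": "send_rows", "body": {"increments": [[[-0.15,-0.035,-0.1,0.04],[-0.15,-0.035,-0.3,0.04],[-0.15,-0.035,-0.55,0.04],[-0.15,-0.035,-0.8,0.04],[-0.15,-0.035,-0.8,0.04],[-0.15,-0.035,-0.8,0.04]]], "jaw": 1}}

```text
clock: 6.08
tool_pos: [0.512, -0.0827, 0.1646]
orientation: [179.9, -0.1, 11.9]
force: [0.0, 0.3, 1.4]
opening: 0.0878
gripper_force: 0.0
```

```bash
python3 look.py c wrist; python3 -c "
import cv2
i=cv2.imread('pics/c_wrist.png')[20:320,80:430];cv2.imwrite('pics/c_c.png',cv2.resize(i,None,fx=2,fy=2,interpolation=2))"
```

```text
6.075 [ 0.512  -0.0827  0.1646] [179.9461  -0.1117  11.8502]
{'mtx': array([[284.0446,   0.    , 252.4514],
       [  0.    , 284.0446, 191.5701],
       [  0.    ,   0.    ,   1.    ]]), 'eye': array([ 0.5839, -0.0677,  0.3471]), 'attitude': array([-15.5406,  -0.0606, -78.1631])}
wrist handle_top 0.87 [216.9 249.7] [ 0.5072 -0.0819  0.14  ]
wrist ring_mark 0.61 [ 51.5 286.9] [ 0.6353 -0.0852  0.1   ]
wrist cross_mark 0.65 [ 41.3 198.5] [ 0.6282 -0.0153  0.1   ]
```

View pics/c_c.png

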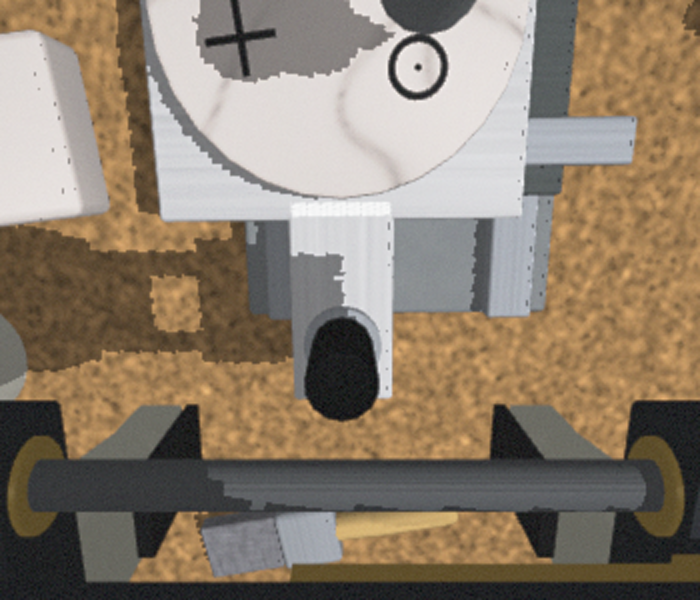

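Emit:
{"method": "send_rows", "body": {"increments": [[[0,0,-0.15,0],[0,0,-0.32,0],[0,0,-0.32,0],[0,0,-0.32,0]]]}}

```text
clock: 6.92
tool_pos: [0.5116, -0.0827, 0.0999]
orientation: [180.0, -0.1, 11.8]
force: [0.9, 0.3, 0.2]
opening: 0.0877
gripper_force: 0.0
```

Emit:
{"method": "send_rows", "body": {"increments": [[[0,0,0,0],[0,0,0,0],[0,0,0,0],[0,0,0,0],[0,0,0,0],[0,0,0,0],[0,0,0,0],[0,0,0,0]]], "jaw": 0}}

```text
clock: 7.92
tool_pos: [0.5107, -0.0826, 0.0986]
orientation: [-180.0, 0.0, 11.8]
force: [-0.6, 0.6, -0.3]
opening: 0.0289
gripper_force: 30.0
```

Emit:
{"method": "send_rows", "body": {"increments": [[[0.02,0.015,0,0],[0.04,0.03,0,0],[0.055,0.0425,0,0],[0.055,0.0425,0,0],[0.055,0.0425,0,0],[0.055,0.0425,0,0]]]}}

```text
clock: 8.68
tool_pos: [0.5221, -0.0738, 0.0986]
orientation: [-180.0, -0.1, 11.8]
force: [2.0, -0.2, -2.2]
opening: 0.0296
gripper_force: 30.0
```

```bash
python3 look.py d scene,wrist; python3 -c "
import cv2
i=cv2.imread('pics/d_scene.png')[165:240,180:255];a=cv2.resize(i,(400,400),interpolation=2)
j=cv2.imread('pics/d_wrist.png')[0:100,220:320];b=cv2.resize(j,(400,400),interpolation=2)
cv2.imwrite('pics/d_c.png',cv2.hconcat([a,b]))"
```

```text
8.675 [ 0.5221 -0.0738  0.0986] [-179.9823   -0.0525   11.8216]
scene handle_top 0.64 [175.1 239.6] [ 0.5181 -0.0754  0.14  ]
scene ring_mark 0.79 [216.8 205.5] [ 0.6402 -0.0771  0.1   ]
scene square_mark 0.94 [239.5 198.5] [ 0.6984 -0.0449  0.1   ]
scene cross_mark 0.76 [232.7 226.9] [ 0.6463 -0.0086  0.1   ]
scene punch_tip 0.57 [171.9 143. ] [ 0.6308 -0.2904  0.111 ]
scene punch_cap 0.71 [174.6 199.7] [ 0.6423 -0.0772  0.232 ]
{'mtx': array([[284.0446,   0.    , 252.4514],
       [  0.    , 284.0446, 191.5701],
       [  0.    ,   0.    ,   1.    ]]), 'eye': array([ 0.594 , -0.0591,  0.281 ]), 'attitude': array([-15.6422,   0.0084, -78.1974])}
wrist handle_top 0.9 [255.4 253.1] [ 0.5197 -0.075   0.14  ]
wrist ring_mark 0.67 [ 23.7 305.3] [ 0.6474 -0.0786  0.1   ]
wrist cross_mark 0.9 [  6.3 179.4] [ 0.6414 -0.0074  0.1   ]
wrist punch_tip 0.68 [ 24.8 308.6] [ 0.644  -0.0793  0.111 ]
```

View pics/d_c.png

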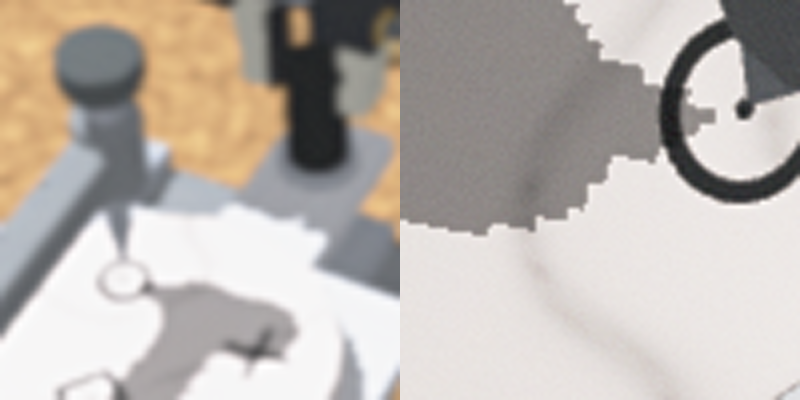

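```bash
python3 - <<'E'
from h import *
np.set_printoptions(precision=4,suppress=True)
c=dict(mtx=[[284.0446,0,252.4514],[0,284.0446,191.5701],[0,0,1]],eye=[.594,-.0591,.281],attitude=[-15.6422,.0084,-78.1974])
print(atz(c,(27.5,305.75),.1),atz(c,(25.8,307),.111),atz(c,(27,306.2),.111))
i=cv2.imread('pics/d_wrist.png')[5:55,280:330]
cv2.imwrite('pics/d_c2.png',cv2.resize(i,(600,600),interpolation=0))
E
```

```text
[ 0.6456 -0.0793  0.1   ] [ 0.6434 -0.0785  0.111 ] [ 0.6427 -0.0783  0.111 ]
```

View pics/d_c2.png

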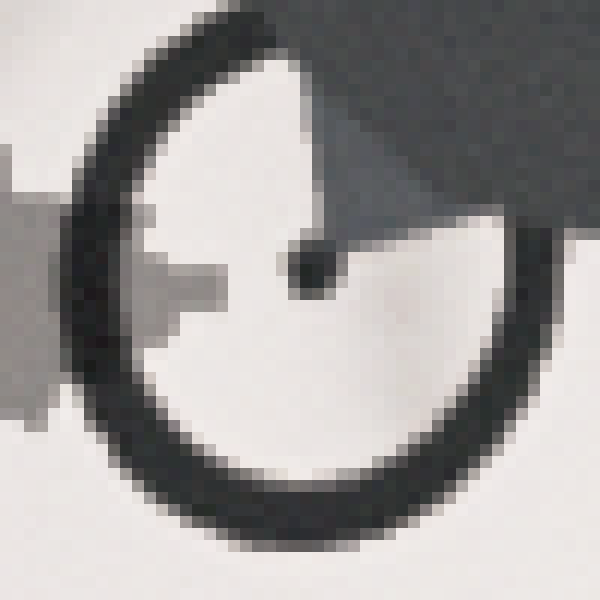

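Emit:
{"method": "send_rows", "body": {"increments": [[[0,0,0,0],[0,0,0,0],[0,0,0,0],[0,0,0,0],[0,0,0.15,0],[0,0,0.4,0],[0,0,0.7,0],[0,0,0.9,0],[0,0,0.9,0],[0,0,0.9,0]]], "jaw": 1}}

```text
clock: 10.62
tool_pos: [0.5212, -0.0741, 0.278]
orientation: [-180.0, 0.0, 11.8]
force: [-0.3, 0.2, -0.4]
opening: 0.0873
gripper_force: 0.0
```

Emit:
{"method": "send_rows", "body": {"increments": [[[0.2,-0.01,0,0],[0.4,-0.02,0,0],[0.6,-0.02,0,0],[0.615,-0.025,0,0],[0.615,-0.025,0,0],[0.615,-0.025,0,0],[0.615,-0.025,0,0]]], "jaw": 0}}

```text
clock: 11.5
tool_pos: [0.6441, -0.0791, 0.2793]
orientation: [180.0, -0.0, 11.8]
force: [-0.1, 0.9, 0.8]
opening: 0.0233
gripper_force: 0.0
```

```bash
python3 look.py e scene,wrist|grep -v mtx; python3 -c "
import cv2
i=cv2.imread('pics/e_scene.png')[130:240,170:280];a=cv2.resize(i,(400,400),interpolation=2)
j=cv2.imread('pics/e_wrist.png');b=cv2.resize(j,(400,300),interpolation=2)
b=cv2.copyMakeBorder(b,0,100,0,0,0)
cv2.imwrite('pics/e_c.png',cv2.hconcat([a,b]))"
```

```text
11.5 [ 0.6441 -0.0791  0.2793] [179.999  -0.049  11.823]
scene handle_top 0.88 [173.8 239.9] [ 0.5141 -0.0777  0.14  ]
scene ring_mark 0.58 [174.8 239.8] [ 0.4842 -0.1034  0.1   ]
scene square_mark 0.85 [239.4 197. ] [ 0.7001 -0.0477  0.1   ]
scene cross_mark 0.95 [228.9 227.6] [ 0.637  -0.0144  0.1   ]
scene punch_tip 0.68 [211.6 205.3] [ 0.6355 -0.0807  0.111 ]
scene punch_cap 0.62 [177.7 197.9] [ 0.6514 -0.0738  0.232 ]
       [  0.    , 284.0446, 191.5701],
       [  0.    ,   0.    ,   1.    ]]), 'eye': array([ 0.7169, -0.0643,  0.4612]), 'attitude': array([-15.6357,  -0.007 , -78.193 ])}
wrist ring_mark 0.34 [124.3 403.4] [ 0.7409 -0.2503  0.1   ]
wrist square_mark 0.82 [121.9 235.6] [ 0.7012 -0.0463  0.1   ]
wrist cross_mark 0.97 [166.2 197.9] [ 0.6368 -0.0093  0.1   ]
wrist punch_cap 0.67 [200.8 252.2] [ 0.6461 -0.0789  0.232 ]
```

View pics/e_c.png

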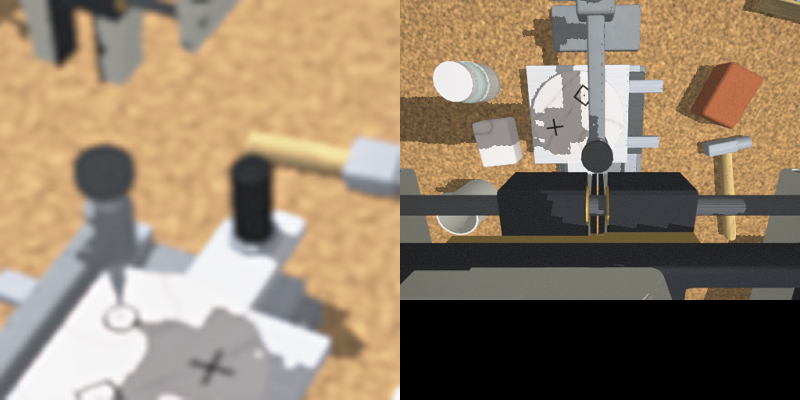

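Emit:
{"method": "send_rows", "body": {"increments": [[[0,0,-0.1,0],[0,0,-0.2,0],[0,0,-0.22,0],[0,0,-0.24,0],[0,0,-0.26,0],[0,0,-0.275,0],[0,0,-0.28,0],[0,0,-0.28,0],[0,0,-0.28,0]]], "jaw": 0}}

```text
clock: 13.32
tool_pos: [0.6448, -0.0792, 0.2229]
orientation: [180.0, -0.0, 11.8]
force: [0.8, 0.7, 0.3]
opening: 0.0005
gripper_force: 0.0
```

Emit:
{"method": "send_rows", "body": {"increments": [[[0,0,-0.01,0],[0,0,-0.01,0],[0,0,-0.01,0]]]}}

```text
clock: 13.7
tool_pos: [0.6447, -0.0792, 0.2207]
orientation: [180.0, 0.0, 11.8]
force: [-0.7, -0.4, -0.3]
opening: 0.0007
gripper_force: 0.0
```

```bash
python3 look.py f scene|grep -v mtx; python3 -c "
from plant import ctrl
print(ctrl.get_obs()['force'])
import cv2
i=cv2.imread('pics/f_scene.png')[150:240,170:260];cv2.imwrite('pics/f_c.png',cv2.resize(i,(540,540),interpolation=2))"
```

```text
13.7 [ 0.6447 -0.0792  0.2207] [179.9997   0.0012  11.8149]
scene handle_top 0.74 [242.9 208.6] [0.7139 0.002  0.14  ]
scene ring_mark 0.57 [215.1 202.8] [ 0.6401 -0.0854  0.1   ]
scene square_mark 0.88 [241.3 197.5] [ 0.7033 -0.0433  0.1   ]
scene cross_mark 0.56 [232.8 228.2] [ 0.6447 -0.0062  0.1   ]
scene punch_tip 0.51 [213.  203.2] [ 0.6416 -0.0816  0.111 ]
scene punch_cap 0.65 [175.6 198.4] [ 0.6462 -0.0772  0.232 ]
[ 0.07491335  1.06993375 -0.29198351]
```

View pics/f_c.png

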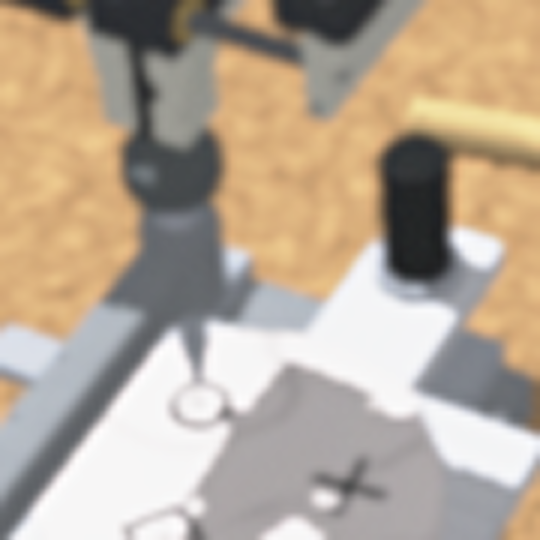

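Emit:
{"method": "send_rows", "body": {"increments": [[[0,0,-0.01,0],[0,0,-0.015,0],[0,0,-0.015,0]]]}}

```text
clock: 14.42
tool_pos: [0.6446, -0.0792, 0.2175]
orientation: [-180.0, 0.0, 11.8]
force: [0.0, 0.7, 0.9]
opening: 0.0005
gripper_force: 0.0
```

Emit:
{"method": "send_rows", "body": {"increments": [[[0,0,-0.01,0],[0,0,-0.015,0],[0,0,-0.015,0]]]}}

```text
clock: 14.8
tool_pos: [0.6446, -0.0792, 0.2145]
orientation: [-180.0, 0.0, 11.8]
force: [-0.7, 1.0, 0.4]
opening: 0.0003
gripper_force: 0.0
```

```bash
python3 - <<'E'
from h import *
np.set_printoptions(precision=2,suppress=True)
o=ctrl.get_obs();print(o["force"],o["moment"],o["tau"],o["tool_pos"])
im=ctrl.snapshot("scene");cv2.imwrite("pics/g_scene.png",im[...,::-1])
for q in ctrl.trace("punch_cap","scene")[:2]: print(q["conf"],q["bbox"],q["mask"].sum())
s=ctrl.calibration("scene")
print("tcp",proj(s,o["tool_pos"]))
for n in("s2","f_scene","g_scene"):
    g=cv2.cvtColor(cv2.imread(f"pics/{n}.png"),cv2.COLOR_BGR2GRAY)
    print(n);print(g[162:218,198:201:2].T);print(g[200:218,200:208])
E
```

```text
[-0.72  0.99  0.35] [-0.1   0.01 -0.01] [ -0.   -54.56  29.39   6.88   0.09   0.  ] [ 0.64 -0.08  0.21]
0.74 [190.6, 177.7, 204.9, 210.8] 226
0.23 [176.2, 207.1, 247.1, 264.3] 2998
tcp (np.float64(180.96710815853075), np.float64(198.99282199754867))
s2
[[184 182 179 173 176 186 183 156 126 116 117 118 117 117 117 117 115 112
   97  78  69  68  74  96 119 121 110 102 100 101 111 132 151 156 146 128
  112 102  97  97  97 106 143 199 236 248 248 248 247 244 237 236 241 245
  246 245]
 [174 174 174 177 183 185 181 158 129 115 117 117 117 116 116 116 115 109
   91  74  68  69  77  99 120 121 111 103 100 100 101 101 103 106 103  99
   98  98  99  98 104 116 134 156 170 188 207 212 198 176 183 191 188 204
  233 245]]
[[ 99  99  98 100 111 139 179 205]
 [ 98 100 101 115 157 208 236 246]
 [104 107 109 138 207 246 249 248]
 [116 117 118 149 223 249 248 246]
 [134 122 122 147 218 247 247 245]
 [156 124 120 139 201 242 246 245]
 [170 126 119 133 187 237 247 245]
 [188 134 119 132 183 236 247 246]
 [207 142 120 131 175 225 242 245]
 [212 145 119 131 163 200 219 232]
 [198 143 123 143 189 221 223 
[... 1762 characters left out ...]
4 110 121 139 159 174 195 218 233 246 248 249 245 227 226
  237 239]]
[[103 104 104 105 104 105 110 115]
 [104 107 108 108 109 112 114 115]
 [110 113 113 116 126 133 127 118]
 [121 124 124 134 164 186 177 157]
 [139 128 128 147 198 233 234 226]
 [159 129 126 145 200 240 248 248]
 [174 130 124 138 192 240 248 248]
 [195 137 123 139 198 242 248 247]
 [218 151 126 147 216 247 247 246]
 [233 177 134 159 227 249 247 246]
 [246 210 150 169 233 249 247 246]
 [248 228 168 181 236 248 247 246]
 [249 236 184 189 235 247 247 247]
 [245 228 190 188 219 235 244 246]
 [227 217 213 217 221 220 223 236]
 [226 234 237 240 243 240 222 212]
 [237 242 239 240 245 247 237 204]
 [239 244 240 239 245 248 234 184]]
```

Emit:
{"method": "send_rows", "body": {"increments": [[[0,0,-0.01,0],[0,0,-0.015,0],[0,0,-0.015,0]]]}}

```text
clock: 15.28
tool_pos: [0.6446, -0.0792, 0.2115]
orientation: [-180.0, 0.0, 11.8]
force: [0.4, -0.8, 0.3]
opening: 0.0003
gripper_force: 0.0
```

Emit:
{"method": "send_rows", "body": {"increments": [[[0,0,-0.01,0],[0,0,-0.015,0],[0,0,-0.015,0]]]}}

```text
clock: 15.65
tool_pos: [0.6447, -0.0792, 0.2086]
orientation: [180.0, 0.0, 11.8]
force: [-0.0, 0.8, 0.4]
opening: 0.0004
gripper_force: 0.0
```

```bash
python3 - <<'E'
from h import *
np.set_printoptions(precision=4,suppress=True)
im=ctrl.snapshot("scene");cv2.imwrite("pics/h_scene.png",im[...,::-1])
w=ctrl.snapshot("wrist");cv2.imwrite("pics/h_wrist.png",w[...,::-1])
g=cv2.cvtColor(im,cv2.COLOR_RGB2GRAY)
print(g[162:190,190:208:2].T)
print(g[200:218,200:208])
for c in("scene","wrist"):
  for q in ctrl.trace("punch_cap",c)[:1]: print(c,q["conf"],q["bbox"],q["mask"].sum())
E
```

```text
[[135 151 152 152 153 153 154 155 156 155 156 154 150 139 131 134 135 133
  141 156 169 177 180 184 187 183 180 180]
 [ 71  81  90  96 103 109 115 123 127 130 134 135 134 122  98  96 107 102
   88  86 104 133 156 169 171 166 158 162]
 [ 52  75  95  95  85  73  56  45  45  55  64  66  66  65  60  67  80  85
   83  76  74  79  93 108 111 109 107 109]
 [ 56  90 129 149 150 142 126 110 107 118 129 130 126 122 115  97  79  72
   74  73  72  73  79  99 117 116 108 105]
 [ 47  66 106 141 155 156 156 154 155 155 156 157 156 156 154 143 114  85
   73  72  73  72  79 101 125 127 116 108]
 [ 78  93 123 146 155 155 155 155 154 154 154 155 154 155 155 152 135 100
   76  72  71  72  82 104 124 127 117 108]
 [128 141 149 150 149 148 148 148 148 148 149 148 150 149 144 131 108  85
   73  71  72  77  92 109 118 114 109 105]
 [142 148 147 146 146 145 146 146 147 147 147 144 135 120 100  82  72  69
   71  74  86  98 104 107 107 105 104 104]
 [138 155 162 163 164 164 165 162 157 157 155 143 122 108 100  95  96 106
  119 131 150 164 160 148 137 129 129 128]]
[[103 104 105 105 105 106 111 116]
 [104 106 106 108 109 111 115 114]
 [110 112 114 117 126 134 129 118]
 [120 124 125 135 164 185 176 158]
 [137 128 129 147 198 234 234 227]
 [157 131 127 145 201 241 247 248]
 [174 131 124 139 192 241 248 248]
 [194 137 123 140 197 243 248 247]
 [217 151 126 147 217 247 247 246]
 [233 177 135 159 227 249 247 246]
 [245 211 151 169 234 249 247 246]
 [249 228 169 182 237 249 247 246]
 [249 237 185 190 235 247 247 247]
 [245 228 191 189 219 236 244 246]
 [228 217 214 217 221 221 223 236]
 [227 234 237 240 243 240 223 213]
 [237 242 239 240 245 248 238 199]
 [239 244 240 239 245 248 236 177]]
scene 0.5 [189.4, 178.9, 204.7, 211.8] 138
wrist 0.72 [226.1, 204.5, 276.6, 248.2] 740
```

Emit:
{"method": "send_rows", "body": {"increments": [[[0,0,-0.01,0],[0,0,-0.015,0],[0,0,-0.015,0]]]}}

```text
clock: 16.23
tool_pos: [0.6448, -0.0792, 0.2059]
orientation: [180.0, -0.0, 11.8]
force: [-0.7, 0.6, 2.4]
opening: 0.0001
gripper_force: 1.5
```

Emit:
{"method": "send_rows", "body": {"increments": [[[0,0,-0.01,0],[0,0,-0.015,0],[0,0,-0.015,0]]]}}

```text
clock: 16.6
tool_pos: [0.6448, -0.0792, 0.2028]
orientation: [180.0, -0.0, 11.8]
force: [-1.2, 0.1, 3.9]
opening: 0.0002
gripper_force: 2.2
```

Emit:
{"method": "send_rows", "body": {"increments": [[[0,0,-0.01,0],[0,0,-0.02,0],[0,0,-0.03,0],[0,0,-0.03,0],[0,0,-0.03,0]]]}}

```text
clock: 17.23
tool_pos: [0.6449, -0.0792, 0.1984]
orientation: [180.0, -0.1, 11.8]
force: [-3.5, 2.6, 13.3]
opening: 0.0003
gripper_force: 6.1
```

```bash
python3 - <<'E'
from h import *
im=ctrl.snapshot("scene");g=cv2.cvtColor(im,cv2.COLOR_RGB2GRAY)
cv2.imwrite("pics/i_scene.png",im[...,::-1])
print(g[162:194,194:204:2].T)
print(g[200:218,200:208]);print(ctrl.get_obs()["force"])
E
```

```text
[[ 47  46  46  45  46  58  73  75  68  59  53  56  60  67  73  79  81  77
   72  80  90  92  83  76  77  84  97 107 112 111 107 107]
 [ 46  47  48  45  57  91 129 146 142 126 107  88  83  98 112 115 114 112
  102  83  73  73  73  74  72  73  85  99 105 105 107 118]
 [ 48  49  50  46  46  67 110 146 157 157 155 150 150 154 156 157 157 157
  151 130  97  76  73  74  73  74  82  97 105 106 106 115]
 [ 88  91  90  83  67  77 112 141 154 156 155 156 155 156 156 155 155 157
  156 145 115  85  74  73  72  74  86 102 107 107 105 106]
 [ 95  92 100 112 122 134 146 152 151 150 150 150 149 149 149 150 150 149
  144 129 105  82  71  71  72  76  90 103 107 106 105 104]]
[[103 104 105 106 105 107 110 117]
 [105 106 107 109 109 113 116 115]
 [110 114 115 117 127 134 128 119]
 [121 125 126 135 166 187 178 158]
 [138 129 130 148 200 234 235 227]
 [157 131 127 147 203 242 248 248]
 [170 131 126 140 193 241 248 248]
 [183 132 126 138 189 241 248 247]
 [194 135 125 136 185 239 248 247]
 [207 143 125 131 177 236 248 247]
 [221 153 126 131 175 235 248 247]
 [232 168 129 135 185 240 249 247]
 [243 189 136 139 192 242 249 248]
 [240 193 140 135 176 228 245 248]
 [223 194 157 145 176 211 220 220]
 [226 226 200 176 213 233 218 167]
 [238 242 225 198 219 237 221 149]
 [240 245 239 224 216 211 179 127]]
[-4.63925671  1.30203526 12.68242376]
```

Emit:
{"method": "send_rows", "body": {"increments": [[[0,0,0.1,0],[0,0,0.25,0],[0,0,0.4,0],[0,0,0.42,0],[-0.2,0.01,0.42,0],[-0.4,0.02,0.42,0],[-0.61,0.025,0.42,0],[-0.61,0.025,0.42,0],[-0.61,0.025,0.42,0]]]}}

```text
clock: 18.4
tool_pos: [0.5227, -0.0741, 0.2802]
orientation: [-180.0, 0.0, 11.8]
force: [-0.2, -0.3, -0.5]
opening: 0.0005
gripper_force: 0.0
```

Emit:
{"method": "send_rows", "body": {"increments": [[[0,0,0,0],[0,0,0,0],[0,0,0,0],[0,0,0,0],[0,0,0,0]]], "jaw": 1}}

```text
clock: 19.02
tool_pos: [0.5228, -0.0742, 0.2806]
orientation: [-180.0, 0.0, 11.8]
force: [-0.6, -0.6, -0.4]
opening: 0.0448
gripper_force: 0.0
```

```bash
python3 look.py j wrist,scene
```

```text
19.025 [ 0.5228 -0.0742  0.2806] [-179.9998    0.0014   11.8135]
{'mtx': array([[284.0446,   0.    , 252.4514],
       [  0.    , 284.0446, 191.5701],
       [  0.    ,   0.    ,   1.    ]]), 'eye': array([ 0.5951, -0.0593,  0.4629]), 'attitude': array([-15.6564,  -0.0078, -78.1974])}
wrist ring_mark 0.57 [ 68.6 277.7] [ 0.6495 -0.0785  0.1   ]
wrist square_mark 0.64 [ 13.7 260.9] [ 0.7016 -0.0468  0.1   ]
wrist cross_mark 0.64 [ 66.4 218.2] [ 0.6375 -0.0091  0.1   ]
wrist punch_cap 0.65 [ 51.9 293. ] [ 0.6432 -0.08    0.232 ]
scene handle_top 0.89 [174.6 240.5] [ 0.5154 -0.0748  0.14  ]
scene ring_mark 0.72 [218.7 205.5] [ 0.6444 -0.0732  0.1   ]
scene square_mark 0.58 [239.8 196.5] [ 0.7016 -0.0478  0.1   ]
scene cross_mark 0.84 [230.6 228.4] [ 0.6396 -0.0098  0.1   ]
scene punch_tip 0.5 [212.6 203.1] [ 0.6408 -0.0826  0.111 ]
```

Emit:
{"method": "send_rows", "body": {"increments": [[[0,0,0,0],[0,0,0,0],[0,0,0,0],[0,0,0,0],[0,0,-0.25,0],[0,0,-0.5,0],[0,0,-0.7,0],[0,0,-0.85,0],[0,0,-0.92,0],[0,0,-0.92,0],[0,0,-0.92,0]]], "jaw": 1}}

```text
clock: 21.1
tool_pos: [0.5237, -0.0741, 0.0979]
orientation: [180.0, -0.1, 11.8]
force: [-0.1, 0.1, 1.3]
opening: 0.0877
gripper_force: 0.0
```

Emit:
{"method": "send_rows", "body": {"increments": [[[0,0,0,0],[0,0,0,0],[0,0,0,0],[0,0,0,0],[0,0,0,0],[0,0,0,0],[0,0,0,0],[0,0,0,0]]], "jaw": 0}}

```text
clock: 22.1
tool_pos: [0.5227, -0.0741, 0.0966]
orientation: [-180.0, 0.0, 11.8]
force: [0.5, 0.1, -0.3]
opening: 0.0292
gripper_force: 30.0
```

Emit:
{"method": "send_rows", "body": {"increments": [[[-0.05,-0.03,0,0],[-0.1,-0.06,0,0],[-0.15,-0.09,0,0],[-0.2,-0.12,0,0],[-0.25,-0.145,0,0],[-0.2875,-0.165,0,0],[-0.2875,-0.165,0,0],[-0.2875,-0.165,0,0],[-0.2875,-0.165,0,0]]]}}

```text
clock: 23.22
tool_pos: [0.4651, -0.1075, 0.0966]
orientation: [180.0, 0.0, 11.8]
force: [-0.9, -2.4, 0.1]
opening: 0.0292
gripper_force: 30.0
```

```bash
python3 look.py k scene,top,wrist; python3 - <<'E'
import cv2,numpy as np
np.set_printoptions(linewidth=250)
g=cv2.cvtColor(cv2.imread("pics/k_scene.png"),cv2.COLOR_BGR2GRAY);print(g[203:226,194:216])
E
```

```text
23.225 [ 0.4651 -0.1075  0.0966] [179.9713   0.0452  11.821 ]
scene handle_top 0.63 [155.7 245.2] [ 0.4553 -0.1085  0.14  ]
scene ring_mark 0.61 [195.9 209.3] [ 0.5853 -0.1144  0.1   ]
scene square_mark 0.6 [219.  203.5] [ 0.6479 -0.0762  0.1   ]
scene cross_mark 0.85 [209.  232.4] [ 0.5844 -0.0442  0.1   ]
scene punch_tip 0.59 [214.1 203.3] [ 0.6439 -0.0792  0.111 ]
scene punch_cap 0.77 [175.2 197. ] [ 0.6471 -0.0803  0.232 ]
top ring_mark 0.79 [196.  307.9] [ 0.5837 -0.1162  0.1   ]
top square_mark 0.58 [172.5 294.6] [ 0.6413 -0.0826  0.1   ]
top cross_mark 0.62 [195.7 277.1] [ 0.5822 -0.0403  0.1   ]
top punch_cap 0.67 [161.2 298.2] [ 0.6429 -0.073   0.232 ]
{'mtx': array([[284.0446,   0.    , 252.4514],
       [  0.    , 284.0446, 191.5701],
       [  0.    ,   0.    ,   1.    ]]), 'eye': array([ 0.5375, -0.0923,  0.2789]), 'attitude': array([-15.652 ,  -0.0062, -78.1943])}
wrist handle_top 0.85 [262.4 251.3] [ 0.46   -0.1078  0.14  ]
wrist ring_mark 0.87 [ 25.6 305.8] [ 0.5894 -0.1121  0.1   ]
wrist cross_mark 0.73 [  8.9 180.2] [ 0.5832 -0.0418  0.1   ]
[[116 102  98 102 109 11
[... 1369 characters left out ...]
9 246 246 244 242 231 206 175 145 127 162 199 212 208 194 179]
 [246 246 247 246 233 205 222 243 246 243 233 212 168 136 121 124 145 163 168 166 165 163]
 [246 246 246 247 244 216 194 216 225 216 211 215 214 197 174 162 161 164 165 165 165 165]
 [246 246 246 247 247 236 204 200 215 221 232 244 247 244 229 206 179 166 166 166 165 165]
 [246 246 246 246 247 244 234 234 243 245 246 247 248 248 247 236 196 168 165 166 166 166]
 [246 246 246 246 246 246 246 246 247 247 246 246 246 247 248 242 204 167 164 165 164 162]
 [246 246 246 246 246 246 246 246 246 246 246 246 246 246 247 242 202 163 160 160 159 159]
 [247 246 246 246 246 246 246 246 246 246 245 245 245 245 246 239 197 160 155 157 159 161]]
```

Emit:
{"method": "send_rows", "body": {"increments": [[[0,0,0,0],[0,0,0,0],[0,0,0,0],[0,0,0,0],[0,0,0.15,0],[0,0,0.4,0],[0,0,0.7,0],[0,0,0.92,0],[0,0,0.92,0],[0,0,0.92,0]]], "jaw": 1}}

```text
clock: 25.52
tool_pos: [0.4648, -0.107, 0.2802]
orientation: [-180.0, 0.0, 11.8]
force: [0.7, -0.3, -0.7]
opening: 0.0876
gripper_force: 0.0
```

Emit:
{"method": "send_rows", "body": {"increments": [[[0.2,0.03,0,0],[0.4,0.06,0,0],[0.6,0.09,0,0],[0.8,0.12,0,0],[0.9,0.145,0,0],[0.9,0.145,0,0],[0.9,0.145,0,0],[0.9,0.145,0,0],[0.9,0.145,0,0],[0.9,0.145,0,0]]], "jaw": 0}}

```text
clock: 26.78
tool_pos: [0.645, -0.0782, 0.2811]
orientation: [180.0, -0.0, 11.8]
force: [-0.1, -0.8, -0.9]
opening: 0.0004
gripper_force: 0.0
```

```bash
python3 look.py l scene,wrist|grep -v mtx; python3 - <<'E'
import cv2,numpy as np
np.set_printoptions(linewidth=250)
g=cv2.cvtColor(cv2.imread("pics/l_scene.png"),cv2.COLOR_BGR2GRAY);print(g[209:224,196:212])
E
```

```text
26.775 [ 0.645  -0.0782  0.2811] [179.9996  -0.0375  11.8138]
scene handle_top 0.61 [157.3 245.5] [ 0.4596 -0.1042  0.14  ]
scene ring_mark 0.94 [196.9 210.7] [ 0.5858 -0.1096  0.1   ]
scene square_mark 0.64 [219.3 203.8] [ 0.6481 -0.075   0.1   ]
scene cross_mark 0.83 [208.8 232.7] [ 0.5835 -0.0441  0.1   ]
scene punch_tip 0.53 [213.  205.9] [ 0.6379 -0.0768  0.111 ]
       [  0.    , 284.0446, 191.5701],
       [  0.    ,   0.    ,   1.    ]]), 'eye': array([ 0.7175, -0.0633,  0.463 ]), 'attitude': array([-15.6523,  -0.0073, -78.1953])}
wrist handle_top 0.88 [316.  244.9] [ 0.4566 -0.1075  0.14  ]
wrist ring_mark 0.75 [213.  265.3] [ 0.592  -0.1074  0.1   ]
wrist square_mark 0.82 [173.8 253.6] [ 0.6418 -0.0807  0.1   ]
wrist cross_mark 0.83 [208.5 219.2] [ 0.5855 -0.0451  0.1   ]
wrist punch_cap 0.79 [202.2 252.5] [ 0.6449 -0.0785  0.232 ]
[[249 248 247 247 229 172 131 154 222 248 247 246 245 245 245 245]
 [248 247 246 247 242 203 146 160 225 247 247 246 245 245 245 245]
 [247 246 246 247 247 222 156 151 201 230 238 244 246 245 245 245]
 [246 246 247 247 247 222 158 145 167 181 199 230 245 246 245 245]
 [246 246 244 241 231 202 172 189 213 210 197 213 241 246 246 245]
 [245 235 218 217 219 216 223 236 245 245 228 203 220 243 246 245]
 [240 206 186 224 241 245 244 243 245 247 241 212 193 228 245 246]
 [239 207 194 234 247 246 242 231 234 244 245 230 199 210 241 247]
 [244 225 197 223 244 245 240 228 229 238 238 231 198 176 219 241]
 [245 239 211 209 237 246 245 243 241 233 208 180 152 128 157 196]
 [246 246 230 201 220 242 246 243 237 219 170 137 124 121 137 159]
 [246 247 243 214 192 213 222 216 211 209 203 192 171 159 157 161]
 [246 246 246 236 205 181 194 211 224 236 244 241 227 204 175 164]
 [246 246 246 245 234 224 231 242 245 247 247 248 247 234 193 166]
 [246 246 246 246 246 246 246 247 246 246 246 247 247 241 200 165]]
```

Emit:
{"method": "send_rows", "body": {"increments": [[[0,0,-0.12,0],[0,0,-0.24,0],[0,0,-0.34,0],[0,0,-0.36,0],[0,0,-0.375,0],[0,0,-0.39,0],[0,0,-0.405,0],[0,0,-0.415,0],[0,0,-0.415,0],[0,0,-0.415,0]]]}}

```text
clock: 28.72
tool_pos: [0.6455, -0.0783, 0.1987]
orientation: [180.0, -0.1, 11.8]
force: [-2.3, 0.7, 7.0]
opening: 0.0006
gripper_force: 3.2
```

```bash
python3 - <<'E'
from h import *
im=ctrl.snapshot("scene");g=cv2.cvtColor(im,cv2.COLOR_RGB2GRAY)
cv2.imwrite("pics/m_scene.png",im[...,::-1])
print(g[174:194,196:204:2].T);print(ctrl.get_obs()["force"])
E
```

```text
[[ 77  92 110 114 111 107  96  85  75  73  73  75  73  74  84  99 106 105
  107 119]
 [149 151 156 158 158 158 153 136 103  79  73  73  74  74  84 101 106 106
  107 115]
 [156 156 155 155 156 157 158 152 129  94  75  72  72  75  90 107 110 107
  106 105]
 [150 150 150 149 150 152 150 139 116  87  73  71  72  81  96 105 107 106
  104 105]]
[-2.65469408  0.45375368  6.56894907]
```

Emit:
{"method": "send_rows", "body": {"increments": [[[0,0,-0.005,0],[0,0,-0.005,0],[0,0,0.1,0],[0,0,0.25,0],[0,0,0.45,0],[0,0,0.6,0],[0,0,0.6,0],[0,0,0.6,0],[0,0,0.6,0]]]}}

```text
clock: 29.9
tool_pos: [0.6448, -0.0781, 0.3163]
orientation: [-180.0, 0.1, 11.8]
force: [-0.8, -0.1, 0.8]
opening: 0.0006
gripper_force: 0.0
```

```bash
python3 look.py n scene,wrist|grep -v mtx; python3 - <<'E'
import cv2,numpy as np
np.set_printoptions(linewidth=250)
g=cv2.cvtColor(cv2.imread("pics/n_scene.png"),cv2.COLOR_BGR2GRAY);print(g[174:192,196:204:2].T);print(g[209:224,196:212])
E
```

```text
29.9 [ 0.6448 -0.0781  0.3163] [-179.9792    0.1059   11.8154]
scene handle_top 0.95 [153.9 247. ] [ 0.4472 -0.1092  0.14  ]
scene ring_mark 0.76 [195.3 210.9] [ 0.5815 -0.1128  0.1   ]
scene square_mark 0.95 [218.  201.9] [ 0.6478 -0.0811  0.1   ]
scene cross_mark 0.82 [207.9 232.5] [ 0.5816 -0.0462  0.1   ]
scene punch_tip 0.64 [212.7 203.1] [ 0.641  -0.0824  0.111 ]
scene punch_cap 0.51 [175.2 199.8] [ 0.6436 -0.0758  0.232 ]
       [  0.    , 284.0446, 191.5701],
       [  0.    ,   0.    ,   1.    ]]), 'eye': array([ 0.7175, -0.0633,  0.4998]), 'attitude': array([-15.6683,  -0.0072, -78.1955])}
wrist handle_top 0.8 [293.7 248.3] [ 0.4656 -0.1098  0.14  ]
wrist ring_mark 0.89 [205.6 266.1] [ 0.5908 -0.1105  0.1   ]
wrist square_mark 0.74 [165.9 253. ] [ 0.6452 -0.0793  0.1   ]
wrist cross_mark 0.84 [202.  222.2] [ 0.583  -0.0458  0.1   ]
wrist punch_cap 0.85 [191. 254.] [ 0.6449 -0.08    0.232 ]
[[117 113  99  79  71  71  71  70  69  69  78 104 126 129 122 119 117 117]
 [ 88  80  74  71  70  70  71  71  70  70  76  97 120 122 111 103 101 102]
 [ 70  70  72  71  71  70  71  70  70
[... 419 characters left out ...]
 208 194 211 239 246 245 245]
 [245 233 216 216 217 215 220 235 244 244 226 201 219 242 246 245]
 [239 202 183 222 240 244 243 242 245 246 240 210 191 226 245 245]
 [238 204 191 233 247 246 241 230 233 243 244 229 196 207 240 247]
 [242 223 194 221 243 244 239 226 228 237 237 229 197 172 216 239]
 [245 238 210 206 236 245 244 242 240 232 206 178 150 126 155 192]
 [246 246 229 199 218 241 245 242 236 217 168 136 124 119 136 156]
 [246 246 242 213 189 212 220 214 209 205 200 190 170 156 155 158]
 [246 246 246 235 202 179 190 209 222 235 243 240 226 200 173 162]
 [245 246 246 245 233 222 229 241 245 246 247 247 246 233 191 164]
 [245 245 246 246 245 245 246 246 246 246 246 246 247 240 198 163]]
```

The cap is back up, the square hasn't moved, and the arm is clear of everything, so I'm handing in.

```bash
python3 -c "
from plant import ctrl
print(ctrl.close_job())"
```

```text
the job is handed in; nothing more can be done
None
```

The ring and then the square were each punched to full depth by my measurements, with the tip an estimated 2–3 mm off each mark's centre. I handed the job in at about 30 s, with the square still under the raised punch and the arm clear; no verdict came back.

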